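# Build the lens stack of a bench magnifier

### The job

Build the magnifier's optical stack in the aluminium lens cell on the blue foot, in this order from the bottom: first the black spacer ring, then the glass lens blank, dome up, then the brass retaining ring, each lying flat and fully down on the one below. Keep the lens level and set it down gently rather than dropping it, and leave the other things on the bench where they are. Let go of the stack at the end.

Things in the scene. Friction and masses are not known exactly. Their poses are not given: they have to be found in the camera images.
- spacer_center (a point): centre (half-way up) of the spacer: loose black ring, outer diameter 64 mm, inner 48, 16 mm high, about 60 g, lying flat; z is its axis, its yaw is of no account. Starts on stand_a
- spacer: the same spacer, origin at the centre of its underside, 8 mm below point spacer_center
- lens_center (a point): centre of the lens blank's rim, half-way up the rim: loose clear glass disc with a white band round its edge, diameter 64 mm, rim 10 mm thick, flat underneath; a shallow dome 34 mm across rises 5 mm above the rim on top. About 95 g; z is its axis and points to the domed side. Starts dome up on stand_b
- lens: the same lens blank, origin at the centre of its flat underside, 5 mm below point lens_center
- retainer_center (a point): centre (half-way up) of the retaining ring: loose brass ring, outer diameter 64 mm, inner 48, 14 mm high, about 180 g, the same either way up. Starts on stand_c
- retainer: the same retaining ring, origin at the centre of its underside, 7 mm below point retainer_center
- stand_a: fixed grey plastic part stand: foot disc 88 mm across, 5 mm thick; in its middle a round rest 58 mm across whose top is 14 mm above the table and carries the spacer at the start. Low lips (inner radius 36 mm, up to 20 mm above the table) guard its +x and -x sides; the +y and -y sides are open for the fingers. Origin: centre of the underside; z up, yaw varies within about 45 degrees.
- stand_b: fixed grey plastic part stand: foot disc 88 mm across, 5 mm thick; in its middle a round rest 58 mm across whose top is 14 mm above the table and carries the lens blank at the start. Low lips (inner radius 36 mm, up to 20 mm above the table) guard its +x and -x sides; the +y and -y sides are open for the fingers. Origin: centre of the underside; z up, yaw varies within about 45 degrees.
- stand_c: fixed grey plastic part stand: foot disc 88 mm across, 5 mm thick; in its middle a round rest 58 mm across whose top is 14 mm above the table and carries the retaining ring at the start. Low lips (inner radius 36 mm, up to 20 mm above the table) guard its +x and -x sides; the +y and -y sides are open for the fingers. Origin: centre of the underside; z up, yaw varies within about 45 degrees.
- cell: fixed lens cell: blue round foot 104 mm across, 8 mm thick; round seat 58 mm across, its top 24 mm above the table, between two curved aluminium walls on its +x and -x sides (100 degrees each, inner diameter 70 mm, straight to 55 mm above the table, then flared to 80 mm at 66 mm). Gaps about 44 mm wide at +y and -y let fingers in along y. Origin: centre of the underside; yaw within about 45 degrees
- cell_seat (a point): centre of the top of the seat in the cell, 24 mm above the table, on which the stack is built; parts overhang the seat by 3 mm all round. Axes as body cell
- wide_ring: bystander: loose orange ring 80 mm across, 62 inside, 12 mm high, flat on the table, too wide for the cell; origin at the centre of its underside
- deck_watch: bystander: loose dark steel deck watch 62 mm across, 18 mm high, brass crown reaching 40 mm from the centre along +x; origin at the centre of its underside
- clear_pot: bystander: loose clear pot with white lid, 48 mm across, 44 mm high; origin at the centre of its underside
- bottle: bystander: loose amber bottle, 56 mm across, 150 mm high, standing; origin at the centre of its underside
- screwdriver: bystander: loose screwdriver 160 mm long, lying along its own x axis
- gauge_stand: bystander: fixed dial gauge stand, foot 80 by 70 mm, column and dial up to 230 mm above the table; origin at the centre of its underside
Not all that is in view belongs to the job. Of the things like the cell, leave any that is turquoise; of the rest the smaller one is meant.

How it is judged:
By the outcome, as a careful person would: the job done as asked, in the order asked, and still so for the second after the job is handed in, with the robot touching nothing.
It also fails if it takes over 72 s, if anything falls off the work surface, if the arm or the gripper's body presses on something with over 40 N, if the wrist force passes 120 N, or if a joint passes its speed limit or range.

### The arm

A 6-joint arm with a two-finger parallel gripper is mounted at the origin on the work surface. World frame = base frame: x ahead of the robot, y to its left, z up, the work surface at z = 0. Lengths are in m, angles in rad, forces in N, time in s.
With the tool pointing down it reaches from about 0.375 to 0.9 m from the base axis. Payload 3.1 kg.
Tool frame: the origin (TCP) lies on the front face of the gripper's body, between the roots of the fingers; the fingertips stand 70 mm ahead of it and the grasp point (between the pads) lies 51 mm ahead of it; z points along the fingers, y is the line along which they close (so a half turn about z gives the same grasp; the last joint's range is limited). The gripper opens to 87 mm and grips with 3 to 60 N. Pads are 19 mm wide; open, the fingers measure 117 mm over their backs; the gripper's body (75 mm by 190 mm) begins 51 mm behind the grasp point.
Start: joints at [-1.522, 0.527, 1.433, -0, 1.181, -0.178], TCP at [0.141, -0.609, 0.292] pointing down, gripper open.
Joint ranges: [-3.08, 3.08], [-0.75, 2.2], [0.22, 2.44], [-1.43, 4.57], [0, 2.65], [-2.85, 2.85]. Speed limits (rad/s): [2.79, 2.79, 3.14, 3.14, 3.14, 3.14].

### API

Orientations are given as a unit quaternion [x, y, z, w].
In Python, from rig import robot, cams, ticket gives the robot as it stands. The module is installed in compiled form; this text tells all that it offers.
- The arm moves only by the shell command python3 -m crank 'ROWS' [FORCE]. ROWS is JSON, a list of rows, each a list of 7 numbers: the shift along the tool's x, y, z in cm, then the turn, a rotation vector about the tool's x, y, z in rad, then the closure, from 0 (fully open) to 1 (shut). A call has 1 to 5 rows; each row shifts and turns the commanded pose from where the row before left it, along the tool's axes as they then stand; what a row does not reach is not made up. A row lasts 1/8 s, in which the tool goes at most 62.5 mm and 10.7 degrees, less where a joint would pass 70% of its speed; a pose out of reach is approached as far as the arm can. A call is refused whole if a number of a shift passes 6.25 or a number of a turn 0.188, either way. A call with a gripper value outside its range is refused whole. The fingers move at their own pace and stop on an object; FORCE is the grip in N (left out, the last holds). Time passes only in rows, so rows that do not move let the fingers close. It gives the time, the measured TCP pose, the force, the opening and the grip force at its end, in the units of the state.
- robot.get_obs(): the state, without advancing time (a new reading comes with each control period).
- cams.camera(name): name is "side" or "top" or "wrist"; returns the picture (420x560x3 uint8, red, green, blue); there is no depth.
- cams.camera_info(name): a dict with "intrinsics" (3x3 intrinsics, pixels), "dist" ([k1, k2, p1, p2, k3] as OpenCV has them; the pictures are not rectified), "pose" (4x4, takes a point from camera to world coordinates). Camera axes: x right, y down, z forward; pixel columns grow to the right and rows downward; lengths in m; the calibration is good to about 2 mm. A picture is of the moment at which its call begins: read the wrist's pose just before it. camera_info takes no time and is no camera call; for the wrist camera it gives the pose at the moment of the call.
- ticket.hand_in(): hands the job in; it is judged then, once.
The state is a dict: "time": time; "q": joint angles; "joint_velocities": joint speeds; "joint_torque": joint torques, N m; "position": TCP position; "tool_rot": TCP orientation; "ft_force": force on the tool from outside, world axes, zero at the start; "moment": the same for the moment, N m; "grip_width": finger opening in m; "grip_force": force on a finger pad.
Only numpy, scipy, OpenCV 4.12 (cv2) and the standard library are available. Lean on these libraries where they do the work, as an engineer would, in place of code of your own. Each camera call takes 0.05 s, during which the arm holds its last target. There are 200 camera calls.

## Working session

There is one attempt and no reset: what is moved stays moved. The work goes in short steps, Python scripts to look and compute and a shell command to move; the robot and the scene stay as the last step left them, time stands still between calls to the robot, and variables do not carry over. Pictures are saved under pics/ and viewed, at most 12 in all, crops included, and the job is handed in when it is done.

```bash
mkdir -p pics; python3 - <<'E'
from rig import robot,cams
import cv2,numpy as np
o=robot.get_obs();print({k:np.round(v,3).tolist() for k,v in o.items()})
ims=[]
for n in("side","top","wrist"):
    i=cams.camera_info(n);print(n,np.round(i["intrinsics"],1).tolist(),i["dist"],np.round(i["pose"],3).tolist())
    im=cams.camera(n)[:,:,::-1];cv2.imwrite(f"pics/{n}0.png",im);
E
```

```text
{'time': 0.0, 'q': [-1.523, 0.528, 1.434, -0.0, 1.181, -0.179], 'joint_velocities': [0.0, 0.002, -0.0, -0.0, -0.0, -0.002], 'joint_torque': [0.001, -44.004, -17.659, 0.063, 0.058, -0.0], 'position': [0.141, -0.608, 0.291], 'tool_rot': [0.994, 0.113, 0.0, -0.001], 'ft_force': [-0.016, 0.563, -0.254], 'moment': [-0.004, 0.04, -0.039], 'grip_force': 0.0, 'grip_width': 0.087}
side [[497.6, 0.0, 281.7], [0.0, 497.6, 214.6], [0.0, 0.0, 1.0]] [-0.12919992  0.          0.          0.          0.        ] [[-0.975, -0.172, 0.14, 0.322], [-0.222, 0.717, -0.66, 1.042], [0.013, -0.675, -0.738, 1.109], [0.0, 0.0, 0.0, 1.0]]
top [[494.1, 0.0, 279.4], [0.0, 494.1, 210.4], [0.0, 0.0, 1.0]] [-0.00863451  0.          0.          0.          0.        ] [[-0.019, -0.981, 0.193, 0.26], [-1.0, 0.02, 0.005, 0.095], [-0.009, -0.193, -0.981, 1.307], [0.0, 0.0, 0.0, 1.0]]
wrist [[353.4, 0.0, 280.4], [0.0, 353.4, 214.1], [0.0, 0.0, 1.0]] [-0.08047351  0.          0.          0.          0.        ] [[0.225, -0.931, -0.289, 0.221], [-0.974, -0.215, -0.065, -0.591], [-0.001, 0.296, -0.955, 0.384], [0.0, 0.0, 0.0, 1.0]]
```

View pics/top0.png

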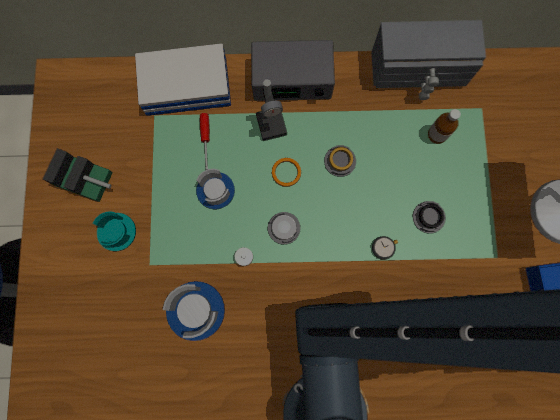

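View pics/side0.png

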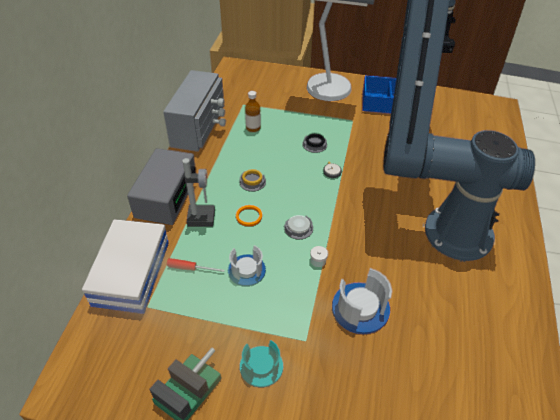

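The top view shows the spacer at (430,217), the retainer at (340,159), the lens at (284,228) and the small blue cell at (215,190). The large blue cell at (195,310) and the turquoise one at (116,231) are decoys. The side view agrees. Next I'll work out coarse positions and get enlarged views for the yaws.

```bash
cat > h.py <<'E'
from rig import robot,cams
import cv2,numpy as np
from scipy.spatial.transform import Rotation as R
def plane(i,px,z):
    p=cv2.undistortPoints(np.float64(px).reshape(-1,1,2),i["intrinsics"],np.float64(i["dist"]))[:,0]
    T=np.array(i["pose"]);d=np.c_[p,np.ones(len(p))]@T[:3,:3].T
    return T[:3,3]+d*((z-T[2,3])/d[:,2])[:,None]
def proj(i,P):
    T=np.linalg.inv(i["pose"]);return cv2.projectPoints(np.float64(P).reshape(-1,1,3),cv2.Rodrigues(T[:3,:3])[0],T[:3,3],i["intrinsics"],np.float64(i["dist"]))[0][:,0]
def circ(P):
    A=np.c_[2*P[:,:2],np.ones(len(P))];s=np.linalg.lstsq(A,(P[:,:2]**2).sum(1),rcond=None)[0]
    return s[0],s[1],np.sqrt(s[2]+s[0]**2+s[1]**2)
E
python3 - <<'E'
from h import *
i=cams.camera_info("top")
for n,p,z in(("spacer",(430,216),.03),("lens",(284,227),.029),("ret",(340,159),.028),("cell",(215,190),.024),("wide",(286,172),.012),("watch",(384,248),.018),("pot",(243,257),.044),("gauge",(271,125),0)):
    print(n,plane(i,[p],z).round(3))
w=cams.camera_info("wrist");o=robot.get_obs();T=np.eye(4);T[:3,:3]=R.from_quat(o["tool_rot"]).as_matrix();T[:3,3]=o["position"]
print(np.round(np.linalg.inv(T)@w["pose"],3))
im=cv2.imread("pics/top0.png")
c=[cv2.resize(im[y-30:y+30,x-40:x+40],(400,300),interpolation=cv2.INTER_CUBIC) for x,y in((430,217),(284,228),(340,159),(215,190))]
cv2.imwrite("pics/crop.png",np.vstack([np.hstack(c[:2]),np.hstack(c[2:])]))
E
```

```text
spacer [[ 0.489 -0.294  0.03 ]]
lens [[0.468 0.09  0.029]]
ret [[ 0.65  -0.065  0.028]]
cell [[0.572 0.272 0.024]]
wide [[0.621 0.081 0.012]]
watch [[ 0.408 -0.171  0.018]]
pot [[0.39  0.196 0.044]]
gauge [[0.761 0.12  0.   ]]
[[-0.    -0.955 -0.297  0.082]
 [ 1.    -0.     0.     0.001]
 [-0.    -0.297  0.955 -0.093]
 [ 0.     0.     0.     1.   ]]
```

View pics/crop.png

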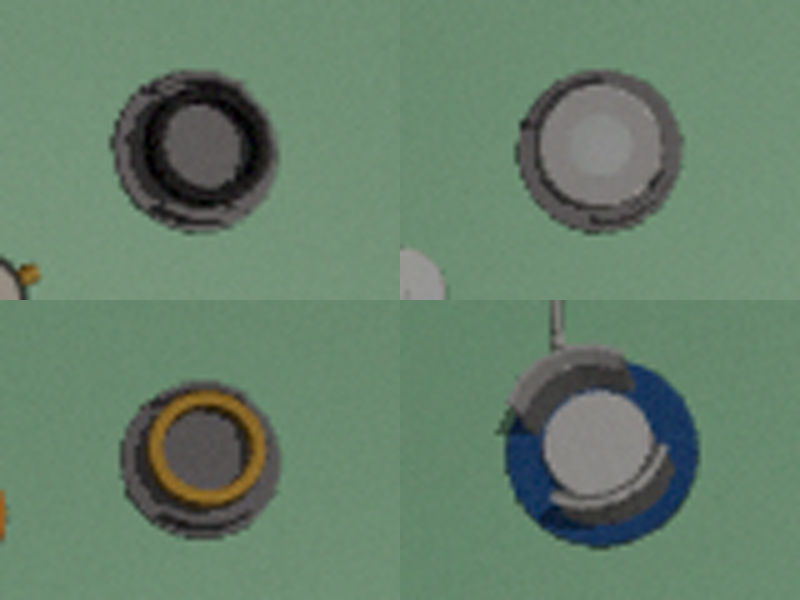

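The crop shows ring and stand outlines. The cell walls lie at the upper left and lower right, so its yaw is roughly +30°. The stand lips need a closer look, so I'll tour with the wrist camera, starting over the spacer.

```bash
python3 -m crank '[[4.1,-2.3,0.9,0,0,0,0],[4.1,-2.3,0.9,0,0,0,0],[4.1,-2.3,0.9,0,0,0,0],[4.1,-2.3,0.9,0,0,0,0],[4.1,-2.3,0.9,0,0,0,0]]' 30; python3 -m crank '[[4.1,-2.3,0.9,0,0,0,0],[4.1,-2.3,0.9,0,0,0,0],[4.1,-2.3,0.9,0,0,0,0],[4.1,-2.3,0.9,0,0,0,0],[4.1,-2.3,0.9,0,0,0,0]]'; python3 -m crank '[[0,0,0,0,0,0,0],[0,0,0,0,0,0,0]]'
cat > snap.py <<'E'
from h import *
import sys,json
n=sys.argv[1];i=cams.camera_info("wrist");o=robot.get_obs();im=cams.camera("wrist")
cv2.imwrite(f"pics/{n}.png",im[:,:,::-1])
json.dump(dict(intrinsics=np.array(i["intrinsics"]).tolist(),dist=np.array(i["dist"]).tolist(),pose=np.array(i["pose"]).tolist(),pos=list(o["position"]),rot=list(o["tool_rot"]),q=list(o["q"])),open(f"pics/{n}.json","w"))
print(n,o["time"],np.round(o["position"],4),np.round(o["tool_rot"],4))
E
python3 snap.py spacer
```

```text
time: 0.78
position: [0.3154, -0.4496, 0.2468]
tool_rot: [0.994, 0.113, 0.0, -0.0]
ft_force: [0.6, -0.2, -0.5]
grip_width: 0.0867
grip_force: 0.0
time: 1.4
position: [0.4893, -0.2915, 0.2018]
tool_rot: [0.994, 0.113, -0.0, -0.0]
ft_force: [0.0, -0.1, 0.5]
grip_width: 0.0869
grip_force: 0.0
time: 1.65
position: [0.4881, -0.2927, 0.2021]
tool_rot: [0.994, 0.114, -0.0, 0.0]
ft_force: [-0.1, -0.6, 0.1]
grip_width: 0.0871
grip_force: 0.0
spacer 1.65 [ 0.4881 -0.2927  0.2021] [ 9.935e-01  1.135e-01 -3.000e-04  0.000e+00]
```

```bash
python3 -m crank '[[4.18,-3.71,0,0,0,0,0],[4.18,-3.71,0,0,0,0,0],[4.18,-3.71,0,0,0,0,0],[4.18,-3.71,0,0,0,0,0],[4.18,-3.71,0,0,0,0,0]]' >/dev/null; python3 -m crank '[[0,0,0,0,0,0,0],[0,0,0,0,0,0,0]]'>/dev/null; python3 snap.py ret
python3 -m crank '[[-2.85,-3.84,0,0,0,0,0],[-2.85,-3.84,0,0,0,0,0],[-2.85,-3.84,0,0,0,0,0],[-2.85,-3.84,0,0,0,0,0],[-2.85,-3.84,0,0,0,0,0]]' >/dev/null; python3 -m crank '[[0,0,0,0,0,0,0],[0,0,0,0,0,0,0]]'>/dev/null; python3 snap.py lens
python3 -m crank '[[2.85,-3.08,0,0,0,0,0],[2.85,-3.08,0,0,0,0,0],[2.85,-3.08,0,0,0,0,0],[2.85,-3.08,0,0,0,0,0],[2.85,-3.08,0,0,0,0,0]]' >/dev/null; python3 -m crank '[[0,0,0,0,0,0,0],[0,0,0,0,0,0,0]]' >/dev/null; python3 snap.py cell
python3 - <<'E'
import cv2,numpy as np
c=[cv2.resize(cv2.imread(f"pics/{n}.png"),(400,300),interpolation=cv2.INTER_AREA) for n in("spacer","lens","ret","cell")]
cv2.imwrite("pics/m1.png",np.vstack([np.hstack(c[:2]),np.hstack(c[2:])]))
E
```

```text
ret 2.575 [ 0.6496 -0.0663  0.2022] [ 9.936e-01  1.127e-01 -5.000e-04  2.000e-04]
lens 3.5 [0.4691 0.0888 0.2028] [9.937e-01 1.123e-01 1.000e-03 3.000e-04]
cell 4.425 [0.5728 0.271  0.2017] [ 9.936e-01  1.126e-01 -6.000e-04  3.000e-04]
```

View pics/m1.png

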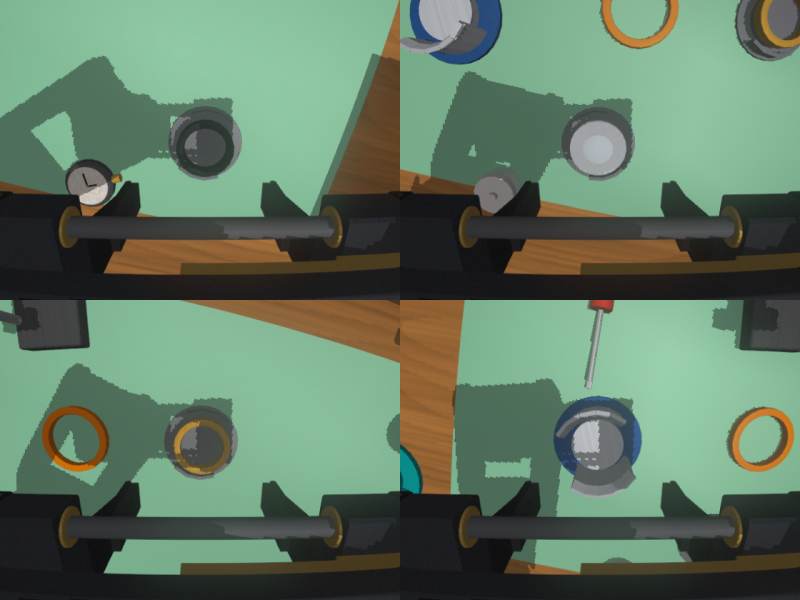

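The wrist pictures show each part near (280,200) in the full frame, between the fingers, all clear of obstruction. I'll enlarge them to read the lip directions.

```bash
python3 - <<'E'
import cv2,numpy as np
c=[]
for n in("spacer","lens","ret","cell"):
    im=cv2.imread(f"pics/{n}.png")[140:290,190:390]
    im=np.uint8(255*(im/255.)**.6)
    c.append(cv2.resize(im,(400,300),interpolation=cv2.INTER_CUBIC))
cv2.imwrite("pics/m2.png",np.vstack([np.hstack(c[:2]),np.hstack(c[2:])]))
E
```

```text
(no output)
```

View pics/m2.png

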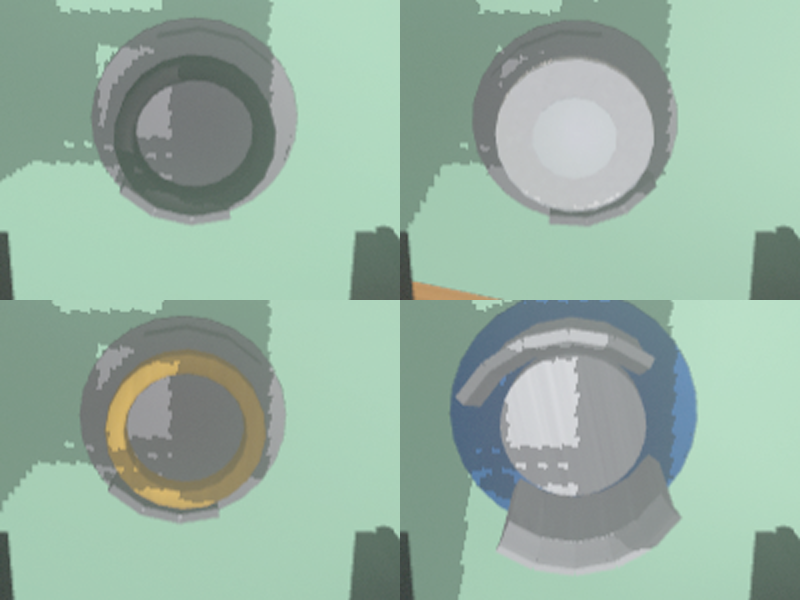

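The picture shows lip end corners at (121,192)-(230,218) for the spacer stand, (550,220)-(655,185) for the lens stand and (110,488)-(218,515) for the retainer stand. The cell's wall-top corners are at (498,548) and (680,516). Next I'll fit radial edges for the centres and take the yaws from the corners.

```bash
cat > fit.py <<'E'
from h import *
import json
from scipy.optimize import least_squares
def load(n):
    i=json.load(open(f"pics/{n}.json"))
    for k in("intrinsics","dist","pose"): i[k]=np.array(i[k])
    return cv2.imread(f"pics/{n}.png"),i
def edge(n,c0,z,r,angs,w=.005):
    """fit known-radius circle; angs in degrees rel. tool +x"""
    im,i=load(n);im=cv2.GaussianBlur(im,(3,3),0).astype(np.float32);c=np.array(c0,float)
    t=R.from_quat(i["rot"]).as_matrix()[:,0];a=np.radians(angs)+np.arctan2(t[1],t[0])
    for _ in range(3):
        rr=np.arange(r-w,r+w,.0002);u=np.c_[np.cos(a),np.sin(a)]
        P=c+u[:,None]*rr[None,:,None];P=np.dstack([P,np.full(P.shape[:2],z)])
        px=proj(i,P).reshape(*P.shape[:2],2).astype(np.float32)
        s=cv2.remap(im,px[...,0],px[...,1],cv2.INTER_LINEAR)
        g=np.linalg.norm(s[:,8:]-s[:,:-8],axis=2);k=g.argmax(1);ok=g.max(1)>12
        E=(c+u*rr[k+4][:,None])[ok]
        f=least_squares(lambda p:np.hypot(*(E-p).T)-r,c,loss="soft_l1",f_scale=.0005);c=f.x
    return c,ok.sum(),np.median(abs(f.fun)),circ(E)[2]
E
python3 - <<'E'
from fit import *
px=lambda x,y:(190+x/2,140+y/2)
lat=np.r_[95:266:3];al=np.arange(0,360,4)
for n,z,lips in(("spacer",.03,[(121,192),(230,218)]),("lens",.024,[(550-400,220),(655-400,185)]),("ret",.028,[(110,188),(218,215)])):
    im,i=load(n);c0=i["pos"][:2]
    c,*q=edge(n,c0,z,.032,lat);f,*q2=edge(n,c0,.005,.044,al)
    L=plane(i,[px(*l) for l in lips],.02)[:,:2];d=L.mean(0)-f
    v=R.from_quat(i["rot"]).as_matrix()[:,0]
    yaw=np.degrees(np.arctan2(-d[1],-d[0]))
    print(n,"part",c.round(4),q,"foot",f.round(4),q2,"yaw",yaw.round(1),"tool",np.degrees(np.arctan2(v[1],v[0])).round(1),"lip r",np.hypot(*(L-f).T).round(4))
im,i=load("cell");c0=i["pos"][:2]
print("seat",edge("cell",c0,.024,.029,np.r_[-90:91:4,-130:-90:4,90:130:4]),"foot",edge("cell",c0,.008,.052,al))
f=edge("cell",c0,.024,.029,al)[0]
for a,b in(((98,248),(280,216)),):
    L=plane(i,[px(a[0],a[1]),px(b[0],b[1])],.066)[:,:2];d=f-L.mean(0);ch=L[1]-L[0]
    print("yaw",np.degrees(np.arctan2(d[1],d[0])),"perp",np.degrees(np.arctan2(ch[0],-ch[1])),np.hypot(*(L-f).T))
E
```

```text
spacer part [ 0.4925 -0.2973] [np.int64(57), np.float64(0.00023869754919490088), np.float64(0.032871697064091585)] foot [ 0.4942 -0.2971] [np.int64(90), np.float64(0.0008333321406530161), np.float64(0.0429738735941533)] yaw 1.5 tool 13.0 lip r [0.0405 0.0424]
lens part [0.4718 0.0913] [np.int64(57), np.float64(0.00017440472936844365), np.float64(0.03154289847201532)] foot [0.4726 0.0915] [np.int64(90), np.float64(0.0006130882567958428), np.float64(0.04321392234309709)] yaw 33.6 tool 12.9 lip r [0.0403 0.041 ]
ret part [ 0.6543 -0.0704] [np.int64(57), np.float64(0.0010824029349749964), np.float64(0.03383457951474014)] foot [ 0.6549 -0.0665] [np.int64(90), np.float64(0.0005192447598565443), np.float64(0.04341039365051102)] yaw 0.1 tool 12.9 lip r [0.0397 0.0411]
seat (array([0.5789443 , 0.27469872]), np.int64(66), np.float64(0.0002668448481092378), np.float64(0.028488622411610844)) foot (array([0.5790069 , 0.27486973]), np.int64(90), np.float64(0.0004917041074707501), np.float64(0.052761114161600065))
yaw 25.16764605893555 perp 23.744089913464627 [0.04238463 0.04343743]
```

```bash
python3 -m crank '[[0,0,0,0,0,0.1,0],[0,0,0,0,0,0.1,0],[-0.95,5.66,0,0,0,0,0],[-0.95,5.66,0,0,0,0,0],[-0.95,5.66,0,0,0,0,0]]' >/dev/null; python3 -m crank '[[-0.95,5.66,0,0,0,0,0],[-0.95,5.66,0,0,0,0,0],[-0.95,5.66,0,0,0,0,0],[-0.95,5.66,0,0,0,0,0],[-0.95,5.66,0,0,0,0,0]]' >/dev/null;  python3 -m crank '[[-0.95,5.66,0,0,0,0,0],[-0.95,5.66,0,0,0,0,0],[0,0,0,0,0,0,0],[0,0,0,0,0,0,0]]';python3 snap.py spacer2
cat > go.py <<'E'
from h import *
import sys
# go.py x y z yawdeg : tool-frame cm and turn (rad about tool z) from present pose; shift given AFTER the turn
x,y,z,w=map(float,sys.argv[1:5]);o=robot.get_obs()
M=R.from_quat(o["tool_rot"]).as_matrix();now=np.arctan2(M[1,0],M[0,0]);w=np.radians(w)
G=np.array([[np.cos(w),np.sin(w),0],[np.sin(w),-np.cos(w),0],[0,0,-1]])
lev=R.from_matrix(M.T@G).as_rotvec()
print("t",round(o["time"],2),"pos",np.round(o["position"],4),"yaw",np.degrees(now).round(1),"turn rotvec",lev.round(3),"shift cm",(G.T@(np.array([x,y,z])-o["position"])*100).round(2),"q6",round(o["q"][5],2))
E
python3 - <<'E'
from fit import *
im,i=load("spacer2")
for c0 in((.4925,-.2973),): print(edge("spacer2",c0,.03,.032,np.r_[95:266:3]),edge("spacer2",c0,.005,.044,np.arange(0,360,4)))
im,i=load("ret");h=cv2.cvtColor(im,cv2.COLOR_BGR2HSV);m=cv2.inRange(h,(12,90,40),(32,255,255));m[:, :220]=0;m[:,350:]=0;m[:160]=0;m[260:]=0
c=max(cv2.findContours(m,0,1)[0],key=cv2.contourArea)[:,0]+0.
P=plane(i,c,.028)[:,:2];k=P[:,0]<np.median(P[:,0])+.006;print("ret",circ(P[k]),circ(P),len(P))
E
python3 go.py .4925 -.2973 .2 1.5
```

```text
time: 6.22
position: [0.4913, -0.296, 0.2021]
tool_rot: [1.0, 0.012, -0.001, -0.001]
ft_force: [0.1, 0.8, -0.9]
grip_width: 0.0873
grip_force: 0.0
spacer2 6.225 [ 0.4913 -0.296   0.2021] [ 9.999e-01  1.230e-02 -6.000e-04 -8.000e-04]
(array([ 0.49204898, -0.29851133]), np.int64(57), np.float64(0.0009630765549043033), np.float64(0.033376146028705776)) (array([ 0.49381953, -0.29798666]), np.int64(90), np.float64(0.00040242989377861985), np.float64(0.043838988167374006))
ret (np.float64(0.6548741316657559), np.float64(-0.06730201413126569), np.float64(0.030960755554396757)) (np.float64(0.6556331553692304), np.float64(-0.06713739408861158), np.float64(0.03140591480224771)) 222
t 6.28 pos [ 0.4916 -0.2952  0.2021] yaw 1.5 turn rotvec [-0.002  0.001  0.   ] shift cm [0.08 0.22 0.21] q6 0.81
```

```bash
python3 -m crank '[[0.15,0.22,3.5,0,0,0,0],[0,0,4,0,0,0,0],[0,0,3,0,0,0,0],[0,0,1.7,0,0,0,0],[0,0,0,0,0,0,0]]' 15; python3 -m crank '[[0,0,0,0,0,0,1],[0,0,0,0,0,0,1],[0,0,0,0,0,0,1],[0,0,0,0,0,0,1]]' 15
```

```text
time: 6.9
position: [0.4939, -0.2968, 0.0794]
tool_rot: [1.0, 0.014, -0.001, -0.001]
ft_force: [-0.3, 0.2, 0.1]
grip_width: 0.0868
grip_force: 0.0
time: 7.4
position: [0.4946, -0.2986, 0.0812]
tool_rot: [1.0, 0.013, 0.001, 0.0]
ft_force: [0.1, 0.6, 6.0]
grip_width: 0.0649
grip_force: 15.0
```

```bash
python3 -m crank '[[0,0,-2,0,0,0,1],[0,0,-3,0,0,-0.134,1],[0,0,-4,0,0,-0.134,1],[0,0,-3,0,0,-0.133,1],[0,0,0,0,0,0,1]]'; python3 go.py .579 .2748 .2 24.5
```

```text
time: 8.02
position: [0.4952, -0.2992, 0.2026]
tool_rot: [0.977, 0.212, 0.002, 0.002]
ft_force: [0.8, -0.9, -0.2]
grip_width: 0.0643
grip_force: 15.0
t 8.03 pos [ 0.4952 -0.2992  0.2026] yaw 24.5 turn rotvec [ 0.005 -0.002 -0.001] shift cm [ 31.43 -48.76   0.26] q6 0.41
```

```bash
python3 -m crank '[[3.14,-4.88,0,0,0,0,1],[3.14,-4.88,0,0,0,0,1],[3.14,-4.88,0,0,0,0,1],[3.14,-4.88,0,0,0,0,1],[3.14,-4.88,0,0,0,0,1]]' >/dev/null; python3 -m crank '[[3.14,-4.88,0,0,0,0,1],[3.14,-4.88,0,0,0,0,1],[3.14,-4.88,0,0,0,0,1],[3.14,-4.88,0,0,0,0,1],[3.14,-4.88,0,0,0,0,1]]'; python3 -m crank '[[0,0,0,0,0,0,1],[0,0,0,0,0,0,1]]' >/dev/null; python3 snap.py held1;python3 go.py .579 .2748 .09 24.5
```

```text
time: 9.28
position: [0.5767, 0.2776, 0.1982]
tool_rot: [0.977, 0.211, -0.001, 0.0]
ft_force: [1.8, 0.4, -1.7]
grip_width: 0.0647
grip_force: 15.0
held1 9.525 [0.5763 0.2755 0.1985] [ 9.772e-01  2.122e-01 -1.800e-03  4.000e-04]
t 9.57 pos [0.5766 0.2748 0.1989] yaw 24.4 turn rotvec [-0.     0.003 -0.001] shift cm [ 0.22  0.1  10.89] q6 1.41
```

View pics/held1.png

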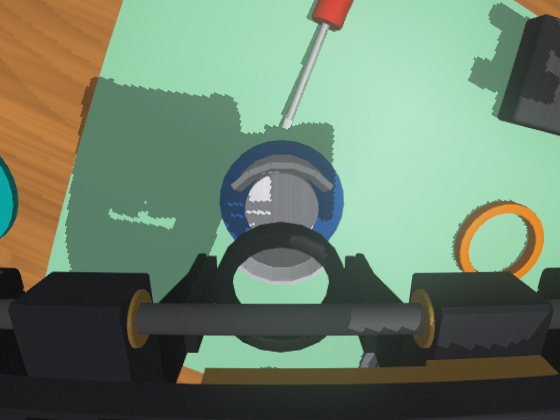

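The held ring's outer edge spans x 219–344 and y 223–352. Behind it the cell is upright, with its wall ends level at (233,188) and (333,188), so the yaw is right. Now to compute the ring's offset in the tool frame and re-measure the seat.

```bash
cat > held.py <<'E'
from fit import *
def held(n,pts,ztool):
    im,i=load(n);T=np.eye(4);T[:3,:3]=R.from_quat(i["rot"]).as_matrix();T[:3,3]=i["pos"]
    j=dict(i);j["pose"]=np.linalg.inv(T)@i["pose"]
    return plane(j,pts,ztool)[:,:2]
E
python3 - <<'E'
from held import *
print(held("held1",[(219,285),(344,285),(281,223),(281,352),(233,285),(329,285),(281,238),(281,333)],.050).round(4))
al=np.arange(-85,86,3)
print(edge("held1",(.579,.2748),.008,.052,al),edge("held1",(.579,.2748),.024,.029,np.r_[-110:-60:3,60:111:3,-60:60:3]))
E
python3 go.py .579 .2748 .09 24.5
```

```text
[[ 0.0036 -0.0271]
 [ 0.0036  0.0297]
 [ 0.0334  0.0011]
 [-0.0333  0.0011]
 [ 0.0037 -0.0207]
 [ 0.0036  0.0229]
 [ 0.0265  0.0011]
 [-0.0222  0.0011]]
(array([0.57920376, 0.27500773]), np.int64(57), np.float64(0.0002062339005884789), np.float64(0.05134944942498784)) (array([0.57996778, 0.27518897]), np.int64(74), np.float64(0.0006662014408019834), np.float64(0.028489263614957485))
t 9.57 pos [0.5766 0.2748 0.1989] yaw 24.4 turn rotvec [-0.     0.003 -0.001] shift cm [ 0.22  0.1  10.89] q6 1.41
```

```bash
python3 -m crank '[[0.15,0,3,0,0,0,1],[0,0,3,0,0,0,1],[0,0,1.5,0,0,0,1],[0,0,1,0,0,0,1],[0,0,0,0,0,0,1]]'; python3 -m crank '[[0,0,0.8,0,0,0,1],[0,0,0.6,0,0,0,1],[0,0,0.4,0,0,0,1],[0,0,0.4,0,0,0,1],[0,0,0,0,0,0,1]]'; python3 go.py .5778 .2756 .09 24.5
```

```text
time: 10.2
position: [0.5792, 0.2761, 0.1151]
tool_rot: [0.977, 0.212, 0.0, 0.0]
ft_force: [0.3, -0.8, -0.6]
grip_width: 0.0645
grip_force: 15.0
time: 10.82
position: [0.579, 0.2767, 0.093]
tool_rot: [0.977, 0.212, 0.0, 0.0]
ft_force: [1.2, 0.6, -0.4]
grip_width: 0.0646
grip_force: 15.0
t 10.82 pos [0.579  0.2767 0.093 ] yaw 24.5 turn rotvec [ 0. -0.  0.] shift cm [-0.15  0.05  0.3 ] q6 1.41
```

```bash
python3 -m crank '[[-0.05,0,0.2,0,0,0,1],[0,0,0.1,0,0,0,1],[0,0,0,0,0,0,1]]'; python3 -m crank '[[0,0,0.1,0,0,0,1],[0,0,0,0,0,0,1]]'
```

```text
time: 11.2
position: [0.5787, 0.2765, 0.0913]
tool_rot: [0.977, 0.212, 0.001, -0.0]
ft_force: [-0.5, -0.0, 4.7]
grip_width: 0.0646
grip_force: 15.0
time: 11.45
position: [0.5787, 0.2765, 0.091]
tool_rot: [0.977, 0.212, 0.001, 0.0]
ft_force: [-1.3, -0.7, 9.3]
grip_width: 0.0645
grip_force: 15.0
```

```bash
python3 -m crank '[[0,0,0,0,0,0,0.5],[0,0,0,0,0,0,0],[0,0,0,0,0,0,0],[0,0,-2,0,0,0,0],[0,0,-4,0,0,0,0]]'; python3 -m crank '[[0,0,-5,0,0,0,0],[0,0,0,0,0,0,0],[0,0,0,0,0,0,0]]';python3 snap.py sp_in; python3 -c "
import cv2;im=cv2.imread('pics/sp_in.png')[120:300,180:380];cv2.imwrite('pics/sp_inc.png',cv2.resize(im,None,fx=3,fy=3,interpolation=2))"; python3 go.py .4722 .0914 .2 33.6
```

```text
time: 12.08
position: [0.5772, 0.2761, 0.1488]
tool_rot: [0.977, 0.212, -0.002, 0.0]
ft_force: [0.4, -0.3, 0.1]
grip_width: 0.0858
grip_force: 0.0
time: 12.45
position: [0.578, 0.2764, 0.1998]
tool_rot: [0.977, 0.212, 0.0, -0.0]
ft_force: [-0.4, -0.8, 0.9]
grip_width: 0.0871
grip_force: 0.0
sp_in 12.45 [0.578  0.2764 0.1998] [ 0.9772  0.2123  0.     -0.    ]
t 12.5 pos [0.5775 0.2762 0.1988] yaw 24.5 turn rotvec [-0.     0.002 -0.159] shift cm [-19.     9.56  -0.12] q6 1.41
```

View pics/sp_inc.png

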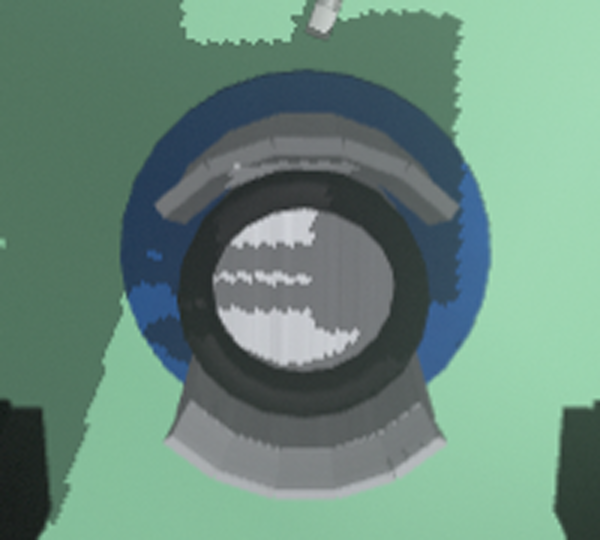

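The spacer is down in the cell and centred in the walls, at about crop (303,290). On to the lens.

```bash
python3 -m crank '[[0,0,0,0,0,-0.159,0],[-4.75,2.4,0,0,0,0,0],[-4.75,2.4,0,0,0,0,0],[-4.75,2.4,0,0,0,0,0],[-4.75,2.4,0,0,0,0,0]]'>/dev/null; python3 -m crank '[[0,0,0,0,0,0,0],[0,0,0,0,0,0,0]]'>/dev/null; python3 snap.py lens2; python3 - <<'E'
from fit import *
print(edge("lens2",(.472,.0914),.024,.032,np.r_[95:266:3]),edge("lens2",(.472,.0914),.005,.044,np.arange(0,360,4)))
E
python3 go.py .472 .092 .079 33.6
```

```text
lens2 13.375 [0.4736 0.0913 0.1987] [ 9.574e-01  2.888e-01 -3.000e-04 -3.000e-04]
(array([0.47176131, 0.09154711]), np.int64(57), np.float64(0.00019145893100080968), np.float64(0.03177248284937964)) (array([0.47254438, 0.09177902]), np.int64(90), np.float64(0.000594651925466972), np.float64(0.04303745909817516))
t 13.43 pos [0.474  0.0918 0.1988] yaw 33.6 turn rotvec [-0.    -0.     0.001] shift cm [-0.15 -0.13 11.98] q6 0.94
```

```bash
python3 -m crank '[[-0.15,-0.2,3.5,0,0,0,0],[0,0,4,0,0,0,0],[0,0,3,0,0,0,0],[0,0,1.4,0,0,0,0],[0,0,0,0,0,0,0]]' 15; python3 -m crank '[[0,0,0,0,0,0,0.2]]' 15;  python3 -m crank '[[0,0,0,0,0,0,1],[0,0,0,0,0,0,1],[0,0,0,0,0,0,1]]' 15
```

```text
time: 14.05
position: [0.471, 0.0928, 0.0794]
tool_rot: [0.957, 0.29, -0.001, -0.0]
ft_force: [-0.2, -0.5, 0.6]
grip_width: 0.0873
grip_force: 0.0
time: 14.18
position: [0.4717, 0.0924, 0.0809]
tool_rot: [0.957, 0.289, 0.001, 0.0]
ft_force: [-0.0, -0.8, -0.8]
grip_width: 0.0828
grip_force: 0.0
time: 14.55
position: [0.4714, 0.0921, 0.081]
tool_rot: [0.957, 0.289, 0.001, 0.0]
ft_force: [-1.2, 0.9, 5.1]
grip_width: 0.0638
grip_force: 15.0
```

```bash
python3 -m crank '[[0,0,-1,0,0,0,1],[0,0,-3,0,0,0,1],[0,0,-4,0,0,0.159,1],[0,0,-4,0,0,0,1],[0,0,0,0,0,0,1]]'; python3 go.py .5783 .276 .2 24.5
```

```text
time: 15.18
position: [0.4725, 0.0921, 0.2032]
tool_rot: [0.977, 0.212, 0.003, 0.001]
ft_force: [-1.1, -0.2, -0.4]
grip_width: 0.0635
grip_force: 15.0
t 15.18 pos [0.4725 0.0921 0.2032] yaw 24.5 turn rotvec [ 0.003 -0.006  0.   ] shift cm [ 17.26 -12.34   0.32] q6 1.1
```

```bash
python3 -m crank '[[4.3,-3.08,0,0,0,0,1],[4.3,-3.08,0,0,0,0,1],[4.3,-3.08,0,0,0,0,1],[4.3,-3.08,0,0,0,0,1],[0,0,0,0,0,0,1]]'>/dev/null; python3 -m crank '[[0,0,0,0,0,0,1]]'; python3 snap.py held2; python3 go.py .5783 .276 .1145 24.5; python3 -c "
import cv2;im=cv2.imread('pics/held2.png')[120:370,180:380];cv2.imwrite('pics/held2c.png',cv2.resize(im,None,fx=2.4,fy=2.4,interpolation=2))"
```

```text
time: 15.92
position: [0.5748, 0.275, 0.1985]
tool_rot: [0.977, 0.213, -0.002, 0.0]
ft_force: [-0.3, -0.5, -0.6]
grip_width: 0.0631
grip_force: 15.0
held2 15.925 [0.5748 0.275  0.1985] [ 9.771e-01  2.125e-01 -2.200e-03  3.000e-04]
t 15.97 pos [0.5748 0.2745 0.1988] yaw 24.5 turn rotvec [-0.     0.004 -0.   ] shift cm [0.38 0.01 8.43] q6 1.41
```

View pics/held2c.png

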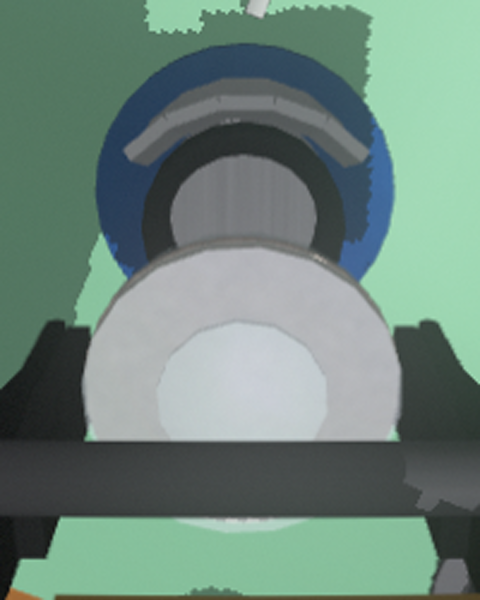

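The lens is held level and dome up. Its rim spans crop x 82–402 and y 247–528. Next: its offset in the tool, then the descent.

```bash
python3 - <<'E'
from held import *
p=lambda x,y:(180+x/2.4,120+y/2.4)
P=held("held2",[p(82,385),p(402,385),p(243,247),p(243,530),p(100,320),p(388,320)],.057);print(P.round(4),circ(P))
E
python3 -m crank '[[0.2,0,3,0,0,0,1],[0,0,3,0,0,0,1],[0,0,1,0,0,0,1],[0,0,0,0,0,0,1],[0,0,0,0,0,0,1]]'; python3 go.py .5783 .276 .1145 24.5
```

```text
[[ 0.0022 -0.0306]
 [ 0.0022  0.0327]
 [ 0.031   0.0012]
 [-0.032   0.0012]
 [ 0.0162 -0.0263]
 [ 0.0162  0.0291]] (np.float64(-0.00028253997015167763), np.float64(0.001194220369594225), np.float64(0.03183057711120597))
time: 16.6
position: [0.5789, 0.2763, 0.1314]
tool_rot: [0.977, 0.212, 0.001, -0.0]
ft_force: [-0.2, -0.4, -0.9]
grip_width: 0.0635
grip_force: 15.0
t 16.6 pos [0.5789 0.2763 0.1314] yaw 24.5 turn rotvec [ 0.    -0.002 -0.   ] shift cm [-0.06  0.    1.69] q6 1.41
```

```bash
python3 -m crank '[[0,0,0.8,0,0,0,1],[0,0,0.6,0,0,0,1],[0,0,0.4,0,0,0,1],[0,0,0.3,0,0,0,1],[0,0,0,0,0,0,1]]'; python3 -m crank '[[0,0,0.1,0,0,0,1],[0,0,0.1,0,0,0,1],[0,0,0.05,0,0,0,1],[0,0,0,0,0,0,1]]'
```

```text
time: 17.23
position: [0.5781, 0.2765, 0.1096]
tool_rot: [0.977, 0.212, -0.0, -0.0]
ft_force: [-1.5, -0.1, 2.1]
grip_width: 0.0632
grip_force: 16.3
time: 17.73
position: [0.5786, 0.2765, 0.1078]
tool_rot: [0.977, 0.212, 0.001, -0.0]
ft_force: [-1.4, -1.0, 6.3]
grip_width: 0.0637
grip_force: 15.0
```

```bash
python3 -m crank '[[0,0,0.1,0,0,0,1],[0,0,0,0,0,0,1],[0,0,0,0,0,0,1]]'; python3 go.py .579 .276 .107 24.5
```

```text
time: 18.1
position: [0.5787, 0.2765, 0.1072]
tool_rot: [0.977, 0.212, 0.001, -0.0]
ft_force: [-1.4, -0.6, 9.0]
grip_width: 0.0637
grip_force: 15.0
t 18.1 pos [0.5787 0.2765 0.1072] yaw 24.5 turn rotvec [ 0.    -0.002  0.   ] shift cm [0.   0.06 0.02] q6 1.41
```

```bash
python3 -m crank '[[0,0,0,0,0,0,0.1],[0,0,0,0,0,0,0],[0,0,0,0,0,0,0],[0,0,-2,0,0,0,0],[0,0,-3,0,0,0,0]]'; python3 -m crank '[[0,0,-4.3,0,0,0,0],[0,0,0,0,0,0,0],[0,0,0,0,0,0,0]]';python3 snap.py le_in; python3 -c "
import cv2;im=cv2.imread('pics/le_in.png')[120:300,180:380];cv2.imwrite('pics/le_inc.png',cv2.resize(im,None,fx=3,fy=3,interpolation=2))"; python3 go.py .655 -.067 .2 0.5
```

```text
time: 18.73
position: [0.5778, 0.2763, 0.1562]
tool_rot: [0.977, 0.212, -0.001, 0.0]
ft_force: [0.2, 0.6, 0.4]
grip_width: 0.0867
grip_force: 0.0
time: 19.1
position: [0.578, 0.2763, 0.1994]
tool_rot: [0.977, 0.212, 0.0, 0.0]
ft_force: [-0.4, 0.4, -0.8]
grip_width: 0.0868
grip_force: 0.0
le_in 19.1 [0.578  0.2763 0.1994] [9.772e-01 2.123e-01 2.000e-04 0.000e+00]
t 19.15 pos [0.5775 0.2762 0.1984] yaw 24.5 turn rotvec [0.    0.001 0.419] shift cm [ 7.45 34.39 -0.16] q6 1.41
```

View pics/le_inc.png

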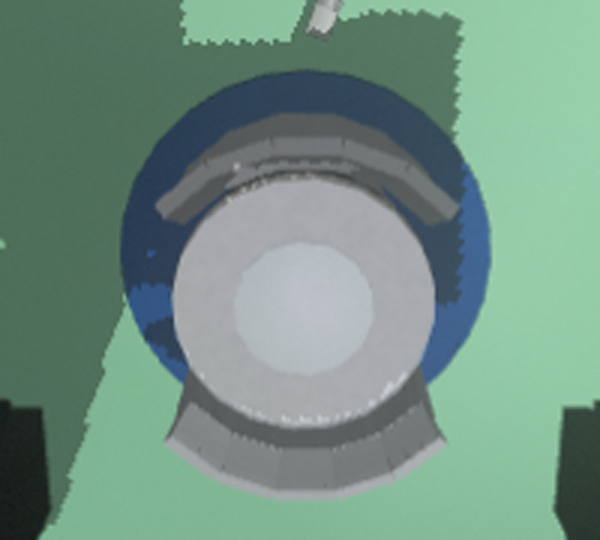

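The lens is seated in the cell, centred at about crop (304,300), with an even circular outline. On to the retainer, keeping x low while passing the gauge.

```bash
python3 -m crank '[[0,0,0,0,0,0.14,0],[0,0,0,0,0,0.14,0],[0,0,0,0,0,0.139,0],[0,4.9,0,0,0,0,0],[0,4.9,0,0,0,0,0]]'>/dev/null; python3 -m crank '[[0,4.9,0,0,0,0,0],[0,4.9,0,0,0,0,0],[2.5,4.9,0,0,0,0,0],[2.5,4.9,0,0,0,0,0],[2.5,4.9,0,0,0,0,0]]'>/dev/null; python3 -m crank '[[0,0,0,0,0,0,0],[0,0,0,0,0,0,0]]'>/dev/null; python3 snap.py ret2; python3 - <<'E'
from fit import *
im,i=load("ret2");h=cv2.cvtColor(im,cv2.COLOR_BGR2HSV);m=cv2.inRange(h,(12,90,40),(32,255,255));m[:, :220]=0;m[:,350:]=0;m[:150]=0;m[270:]=0
c=max(cv2.findContours(m,0,1)[0],key=cv2.contourArea)[:,0]+0.
P=plane(i,c,.028)[:,:2];k=P[:,0]<np.median(P[:,0])+.006;print("ret",circ(P[k]),circ(P),len(P))
print(edge("ret2",(.655,-.067),.005,.044,np.arange(0,360,4)))
E
python3 go.py .655 -.067 .08 0.5
```

```text
ret2 20.65 [ 0.6549 -0.0657  0.1971] [ 1.e+00  4.e-03 -2.e-03 -8.e-04]
ret (np.float64(0.6551397827139139), np.float64(-0.06741026069462552), np.float64(0.031082204421259453)) (np.float64(0.6558138356233164), np.float64(-0.06736107832710458), np.float64(0.031459887743927495)) 225
(array([ 0.65458742, -0.06659928]), np.int64(90), np.float64(0.00036927499455091314), np.float64(0.04429490130966573))
t 20.7 pos [ 0.6548 -0.0649  0.1974] yaw 0.5 turn rotvec [-0.001  0.004  0.   ] shift cm [1.000e-02 2.100e-01 1.174e+01] q6 1.29
```

```bash
python3 -m crank '[[0,0.1,3.5,0,0,0,0],[0,0,4,0,0,0,0],[0,0,2.8,0,0,0,0],[0,0,1.4,0,0,0,0],[0,0,0,0,0,0,0]]' 20; python3 -m crank '[[0,0,0,0,0,0,0.2],[0,0,0,0,0,0,1],[0,0,0,0,0,0,1],[0,0,0,0,0,0,1]]' 20; python3 -m crank '[[0,0,-1,0,0,0,1],[0,0,-3,0,0,0,1],[0,0,-4,0,0,0,1],[0,0,-4,0,0,0,1],[0,0,0,0,0,0,1]]'; python3 go.py .579 .276 .2 24.5
```

```text
time: 21.32
position: [0.6554, -0.0657, 0.0809]
tool_rot: [1.0, 0.005, -0.001, -0.0]
ft_force: [0.5, -0.6, -0.1]
grip_width: 0.0872
grip_force: 0.0
time: 21.82
position: [0.6567, -0.0671, 0.0828]
tool_rot: [1.0, 0.004, 0.001, 0.0]
ft_force: [-0.4, 0.1, 4.1]
grip_width: 0.0639
grip_force: 20.0
time: 22.45
position: [0.6582, -0.0675, 0.2057]
tool_rot: [1.0, 0.004, 0.004, 0.001]
ft_force: [1.2, -0.1, -2.3]
grip_width: 0.0639
grip_force: 20.0
t 22.45 pos [ 0.6582 -0.0675  0.2057] yaw 0.5 turn rotvec [ 0.004 -0.007 -0.419] shift cm [  7.04 -34.54   0.57] q6 1.29
```

```bash
python3 -m crank '[[-2.55,-4.92,0,0,0,0,1],[-2.55,-4.92,0,0,0,0,1],[-2.5,-4.92,0,0,0,0,1],[0,-4.92,0,0,0,0,1],[0,-4.92,0,0,0,0,1]]'>/dev/null; python3 -m crank '[[0,-4.92,0,0,0,0,1],[0,-4.92,0,0,0,0,1],[0,0,0,0,0,-0.14,1],[0,0,0,0,0,-0.14,1],[0,0,0,0,0,-0.139,1]]'>/dev/null; python3 -m crank '[[0,0,0,0,0,0,1],[0,0,0,0,0,0,1]]'>/dev/null; python3 snap.py held3; python3 - <<'E'
from held import *
im,i=load("held3");h=cv2.cvtColor(im,cv2.COLOR_BGR2HSV);m=cv2.inRange(h,(12,90,40),(32,255,255));m[:, :205]=0;m[:,360:]=0;m[:190]=0;m[360:]=0
c=max(cv2.findContours(m,0,1)[0],key=cv2.contourArea)[:,0]+0.
P=held("held3",c,.054);print(c.min(0),c.max(0),circ(P),P.min(0),P.max(0))
E
python3 go.py .579 .276 .135 24.5
```

```text
held3 23.95 [0.5766 0.2765 0.2007] [ 9.774e-01  2.112e-01 -1.000e-03  1.000e-04]
[214. 222.] [347. 303.] (np.float64(0.0025677333586284763), np.float64(0.000505464072974836), np.float64(0.026515975255662242)) [-0.00821944 -0.03040188] [0.03250859 0.0319187 ]
t 24.0 pos [0.5768 0.2766 0.201 ] yaw 24.4 turn rotvec [-0.     0.001 -0.002] shift cm [0.18 0.14 6.6 ] q6 1.42
```

```bash
python3 -m crank '[[0.1,0.05,3,0,0,0,1],[0,0,2.5,0,0,0,1],[0,0,1,0,0,0,1],[0,0,0,0,0,0,1],[0,0,0,0,0,0,1]]'; python3 go.py .5788 .276 .118 24.5
```

```text
time: 24.62
position: [0.579, 0.277, 0.1378]
tool_rot: [0.977, 0.212, 0.001, -0.0]
ft_force: [0.6, 0.2, -2.6]
grip_width: 0.0639
grip_force: 20.0
t 24.62 pos [0.579  0.277  0.1378] yaw 24.5 turn rotvec [ 0.    -0.002 -0.   ] shift cm [-0.06  0.08  1.98] q6 1.42
```

```bash
python3 -m crank '[[0,0.05,0.7,0,0,0,1],[0,0,0.5,0,0,0,1],[0,0,0.4,0,0,0,1],[0,0,0.2,0,0,0,1],[0,0,0,0,0,0,1]]'; python3 -m crank '[[0,0,0.1,0,0,0,1],[0,0,0.1,0,0,0,1],[0,0,0,0,0,0,1],[0,0,0,0,0,0,1]]'
```

```text
time: 25.25
position: [0.5784, 0.2763, 0.1188]
tool_rot: [0.977, 0.212, -0.0, -0.0]
ft_force: [-0.8, -0.3, -0.6]
grip_width: 0.0638
grip_force: 20.0
time: 25.75
position: [0.5784, 0.2763, 0.1187]
tool_rot: [0.977, 0.212, 0.0, 0.0]
ft_force: [-3.0, -1.2, 9.5]
grip_width: 0.0639
grip_force: 20.0
```

```bash
python3 -m crank '[[0,0,0,0,0,0,0.1],[0,0,0,0,0,0,0],[0,0,0,0,0,0,0],[0,0,-2,0,0,0,0],[0,0,-3,0,0,0,0]]'; python3 -m crank '[[0,0,-4,0,0,0,0],[0,0,0,0,0,0,0],[0,0,0,0,0,0,0]]';python3 snap.py re_in; python3 - <<'E'
from fit import *
im,i=load("re_in");cv2.imwrite('pics/fin.png',cv2.resize(im[120:300,180:380],(600,540),interpolation=2))
h=cv2.cvtColor(im,cv2.COLOR_BGR2HSV);m=cv2.inRange(h,(12,90,40),(32,255,255));m[:, :215]=0;m[:,350:]=0;m[:140]=0;m[280:]=0
c=max(cv2.findContours(m,0,1)[0],key=cv2.contourArea)[:,0]+0.
for z in(.064,.070):
    P=plane(i,c,z)[:,:2];t=R.from_quat(i["rot"]).as_matrix()[:2,:2]
    print(z,circ(P),np.ptp(P@t,0),edge("re_in",(.5788,.276),z,.032,np.r_[95:266:3]))
E
```

```text
time: 26.38
position: [0.5782, 0.2762, 0.1672]
tool_rot: [0.977, 0.212, -0.001, 0.0]
ft_force: [0.0, 0.0, 0.4]
grip_width: 0.0868
grip_force: 0.0
time: 26.75
position: [0.5783, 0.2762, 0.2074]
tool_rot: [0.977, 0.212, 0.0, 0.0]
ft_force: [-0.7, 0.1, 0.1]
grip_width: 0.087
grip_force: 0.0
re_in 26.75 [0.5783 0.2762 0.2074] [9.772e-01 2.123e-01 2.000e-04 0.000e+00]
0.064 (np.float64(0.5773083197234988), np.float64(0.27517247549563706), np.float64(0.03133447459820071)) [0.06447305 0.06138399] (array([0.57754924, 0.27459524]), np.int64(57), np.float64(0.0002181014551010524), np.float64(0.033818067202513916))
0.07 (np.float64(0.5792296651803374), np.float64(0.27604308564340385), np.float64(0.030539030832716668)) [0.06283636 0.05982572] (array([0.58029475, 0.27591466]), np.int64(57), np.float64(0.0003582094314671033), np.float64(0.033823900292496836))
```

View pics/fin.png

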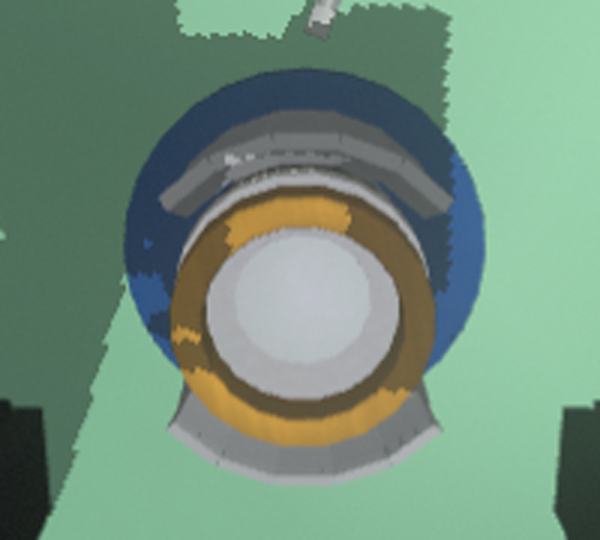

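```bash
python3 - <<'E'
from fit import *
im,i=load("ret2")
print("ret2 expected rows: top edge z.028, bottom edge z.014 (+x side)")
t=R.from_quat(i["rot"]).as_matrix()[:2,0]
c=np.array([.655,-.0668]);p=proj(i,[[*(c+t*.032),.028],[*(c+t*.032),.014],[*(c-t*.032),.028]]);print(p.round(1))
x=int(p[0,0]);print(im[int(p[1,1])-6:int(p[0,1])+8,x].tolist())
im,i=load("re_in");t=R.from_quat(i["rot"]).as_matrix()[:2,0];c=np.array([.579,.2752])
p=proj(i,[[*(c+t*.032),.064],[*(c+t*.032),.05],[*(c+t*.032),.04],[*(c-t*.032),.064]]);print(p.round(1))
x=int(p[0,0]);print(int(p[2,1])-6,im[int(p[2,1])-6:int(p[0,1])+8,x].tolist(),int(p[3,1])-8,im[int(p[3,1])-8:int(p[3,1])+8,x].tolist())
print("lens",edge("le_in",(.579,.275),.05,.032,np.r_[95:266:3]))
print("spacer",edge("sp_in",(.579,.275),.04,.032,np.r_[95:266:3]))
E
```

```text
ret2 expected rows: top edge z.028, bottom edge z.014 (+x side)
[[281.2 173.4]
 [281.1 170. ]
 [281.1 252.1]]
[[74, 77, 70], [73, 76, 69], [74, 77, 69], [74, 77, 70], [72, 75, 69], [74, 76, 70], [73, 77, 69], [66, 76, 72], [50, 72, 76], [47, 72, 79], [49, 76, 86], [50, 84, 99], [52, 89, 107], [48, 86, 104], [50, 87, 104], [49, 86, 102], [49, 85, 102]]
[[281.  180.7]
 [280.9 176.7]
 [280.9 174.1]
 [280.9 266.3]]
168 [[118, 117, 115], [114, 112, 110], [96, 95, 94], [100, 101, 98], [120, 119, 116], [120, 119, 117], [104, 103, 100], [74, 76, 75], [96, 99, 99], [124, 125, 124], [154, 153, 150], [172, 168, 167], [172, 167, 166], [142, 144, 145], [68, 87, 96], [53, 74, 86], [55, 76, 89], [57, 94, 115], [63, 123, 158], [68, 142, 184]] 258 [[60, 83, 95], [62, 96, 114], [68, 129, 162], [72, 148, 190], [73, 149, 191], [72, 148, 188], [70, 145, 185], [70, 142, 182], [70, 141, 179], [68, 138, 176], [96, 133, 155], [122, 129, 131], [129, 128, 124], [128, 127, 124], [127, 127, 124], [127, 127, 123]]
lens (array([0.57924008, 0.27576793]), np.int64(57), np.float64(0.00018294467276655513), np.float64(0.03160196805448113))
spacer (array([0.57744959, 0.27489622]), np.int64(57), np.float64(0.00021909248533177883), np.float64(0.031520544238386745))
```

The finished stack shows the ring lying over the lens, but shifted about 2 mm toward the lower wall. I'll look obliquely through the gap to check for tilt.

```bash
python3 -m crank '[[-1,-4.5,0,0,0,0,0],[-1,-4.5,0,0,0,0,0],[-1,-4.5,0,0,0,0,0],[0,0,4.5,0,0,0,0],[0,0,0,0,0,0,0]]'; python3 -m crank '[[0,0,0,0,0,0,0]]' >/dev/null; python3 snap.py obl; python3 - <<'E'
from fit import *
im,i=load("obl");p=proj(i,[[.579,.275,.055]])[0].astype(int);print(p)
x,y=p;c=im[max(0,y-55):y+55,max(0,x-70):x+70];c=np.uint8(255*(c/255.)**.7)
cv2.imwrite('pics/oblc.png',cv2.resize(c,None,fx=5,fy=5,interpolation=2))
E
```

```text
time: 27.42
position: [0.4918, 0.3856, 0.1575]
tool_rot: [0.977, 0.213, -0.005, 0.002]
ft_force: [0.4, -0.7, -0.6]
grip_width: 0.0869
grip_force: 0.0
obl 27.55 [0.4956 0.3864 0.1617] [ 9.773e-01  2.119e-01 -3.000e-04  1.000e-04]
[503 198]
```

View pics/oblc.png

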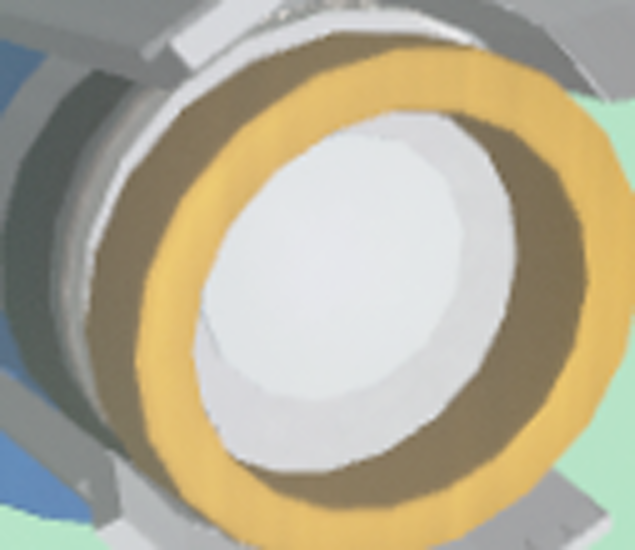

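The oblique view shows the black spacer, white-banded lens and brass ring stacked in contact with parallel edges and no gap. The ring is flat, about 2 mm off centre and inside the walls. Handing in.

```bash
python3 -c "
from rig import ticket
print(ticket.hand_in())"
```

```text
the job is handed in; nothing more can be done
None
```

The stack is built in the smaller blue-footed cell: spacer, then lens dome up, then retaining ring. All three are flat and let go, the ring sits about 2 mm off centre, and I handed the job in at about 28 s.

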